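# Find the sticking dosing pump and lift it off its pins

## Task

Push the plunger of each of the three dosing pumps down as far as it will go, to find the one that sticks part-way. Then draw that pump straight off its two leaning locating pins, along the pins, without cocking or jamming it, and set it down gently, upright and flat on the floor of the steel reject tray. Leave the two good pumps fully seated on their pins with their plungers down, and do not disturb the mixing cup or the toner bottle standing beside the dock.

Things in the scene. Friction and masses are not known exactly. Their poses are not given: they have to be found in the camera images.
- dock: fixed aluminium plate 150 (x) x 340 (y) x 20 mm on feet, leaning 0.26 rad (15 deg) so that its face and pins point up and away from the robot; origin: centre of its underside, z along the pins. Stations at y = -105, 0, +105 mm, each with two steel pins, 8 mm diameter, at x = -42, +42 mm, 45 mm tall. A seated pump's origin is at z = 20 mm.
- pump_a: one of three look-alike dosing pumps: aluminium nest plate 110 (x) x 60 (y) x 14 mm with two holes for the pins at x = -42, +42 mm; on it a white barrel, 40 mm diameter, centred, 14 to 76 mm above the underside, and a dark steel block at x +19 to +34 mm, y +-28 mm, up to 58 mm. Origin: centre of the plate's underside, z along the barrel. About 0.7 kg. It sits on the pins, axes along the dock's.
- pump_b: dosing pump like pump_a, same sizes and origin. The barrel's top 22 mm can be gripped across the pump's y, firmly (40 N or more); the centre of mass lies about 12 mm to +x of the barrel's axis.
- pump_c: dosing pump like pump_a, same sizes and origin. Exactly one of the three sticks; which one varies and cannot be seen: push and feel. On the pins a nest plate has 0.75 mm play all round and binds if lifted askew.
- plunger_a (a joint): how far the plunger of pump_a is pushed down, in m; starts at 0 to 0.003. A sound one slides down 22 mm (0.022) against about 4 N of drag to a hard stop; a sticking one stops dead part of the way (about half, even at 15 N). It stays where it is left.
- cap_a (a point): centre of the top face of the black cap (28 mm diameter, 8 mm thick) on the plunger of pump_a; on the barrel's axis, 110 mm above the pump's origin when the plunger is at 0.
- plunger_b (a joint): how far the plunger of pump_b is pushed down, in m; starts at 0 to 0.003. A sound one slides down 22 mm (0.022) against about 4 N of drag to a hard stop; a sticking one stops dead part of the way (about half, even at 15 N). It stays where it is left.
- cap_b (a point): centre of the top face of the black cap (28 mm diameter, 8 mm thick) on the plunger of pump_b; on the barrel's axis, 110 mm above the pump's origin when the plunger is at 0.
- plunger_c (a joint): how far the plunger of pump_c is pushed down, in m; starts at 0 to 0.003. A sound one slides down 22 mm (0.022) against about 4 N of drag to a hard stop; a sticking one stops dead part of the way (about half, even at 15 N). It stays where it is left.
- cap_c (a point): centre of the top face of the black cap (28 mm diameter, 8 mm thick) on the plunger of pump_c; on the barrel's axis, 110 mm above the pump's origin when the plunger is at 0.
- reject_tray: fixed open steel tray, 210 (x) x 180 (y) mm outside, walls 3 mm thick and 20 mm high, floor 3 mm thick; origin at the centre of its underside. A small rubber seal ring lies in its +x, +y corner.
- seal: loose black rubber ring, 26 mm diameter, 6 mm high, in the tray's corner (about x +82, y +66 mm in the tray); origin at the centre of its underside. Not part of the job, it may be nudged.
- mixing_cup: loose white plastic cup, 64 mm rim, 75 mm high, standing in front of the dock; origin at the centre of its underside.
- toner: loose slim blue toner bottle, 44 mm diameter, 130 mm high, close beyond the dock; origin under its centre.
Things that resemble listed ones, but are neither listed nor needed, are in the scene too. What is shaped like the pump_c but green is not meant.

How it is judged:
On the way, in this order (a step that is already met when the one before it is completed fails the run):
1. all three plungers pushed down as far as they go, the pumps still seated on their pins (((value of joint plunger_a between 0.006 and 0.014 m and value of joint each of plunger_b, plunger_c above 0.018 m) or (value of joint plunger_b between 0.006 and 0.014 m and value of joint each of plunger_a, plunger_c above 0.018 m) or (value of joint plunger_c between 0.006 and 0.014 m and value of joint each of plunger_a, plunger_b above 0.018 m)) and z of each of pump_a, pump_b, pump_c in the frame of dock below 0.0225 m and angle between the z axis of each of pump_a, pump_b, pump_c and the z axis of dock, either way round below 0.04 rad), for 0.1 s.
2. the sticking pump is drawn off its pins and clear of their tips (((value of joint plunger_a between 0.006 and 0.014 m and value of joint each of plunger_b, plunger_c above 0.018 m and z of pump_a in the frame of dock above 0.067 m and angle between the z axis of pump_a and the z axis of dock, either way round below 0.25 rad) or (value of joint plunger_b between 0.006 and 0.014 m and value of joint each of plunger_a, plunger_c above 0.018 m and z of pump_b in the frame of dock above 0.067 m and angle between the z axis of pump_b and the z axis of dock, either way round below 0.25 rad) or (value of joint plunger_c between 0.006 and 0.014 m and value of joint each of plunger_a, plunger_b above 0.018 m and z of pump_c in the frame of dock above 0.067 m and angle between the z axis of pump_c and the z axis of dock, either way round below 0.25 rad))), for 0.1 s.
At the end, for the whole second after the job is handed in: The sticking pump stands upright (within 0.06 rad) and at rest flat on the floor of the reject tray (its underside within 4 mm of the floor), its plunger 6 to 14 mm down, where it binds; the two good pumps are fully seated on their pins (within 2.5 mm) with their plungers at least 18 mm down (((value of joint plunger_a between 0.006 and 0.014 m and value of joint each of plunger_b, plunger_c above 0.018 m and z of each of pump_b, pump_c in the frame of dock below 0.0225 m and angle between the z axis of each of pump_b, pump_c and the z axis of dock, either way round below 0.04 rad and z of pump_a in the frame of reject_tray between 0 and 0.007 m and angle between pump_a's own z axis and vertical below 0.06 rad and x of pump_a in the frame of reject_tray between -0.105 and 0.105 m and y of pump_a in the frame of reject_tray between -0.09 and 0.09 m and linear speed of pump_a below 0.02 m/s) or (value of joint plunger_b between 0.006 and 0.014 m and value of joint each of plunger_a, plunger_c above 0.018 m and z of each of pump_a, pump_c in the frame of dock below 0.0225 m and angle between the z axis of each of pump_a, pump_c and the z axis of dock, either way round below 0.04 rad and z of pump_b in the frame of reject_tray between 0 and 0.007 m and angle between pump_b's own z axis and vertical below 0.06 rad and x of pump_b in the frame of reject_tray between -0.105 and 0.105 m and y of pump_b in the frame of reject_tray between -0.09 and 0.09 m and linear speed of pump_b below 0.02 m/s) or (value of joint plunger_c between 0.006 and 0.014 m and value of joint each of plunger_a, plunger_b above 0.018 m and z of each of pump_a, pump_b in the frame of dock below 0.0225 m and angle between the z axis of each of pump_a, pump_b and the z axis of dock, either way round below 0.04 rad and z of pump_c in the frame of reject_tray between 0 and 0.007 m and angle between pump_c's own z axis and vertical below 0.06 rad and x of pump_c in the frame of reject_tray between -0.105 and 0.105 m and y of pump_c in the frame of reject_tray between -0.09 and 0.09 m and linear speed of pump_c below 0.02 m/s))); the robot touches nothing.
It fails at once if a pump is jammed or cocked on the pins: raised but not yet clear of them, it bears on the dock with more than 20 N or leans more than 0.12 rad from the pins' direction ((z of pump_a in the frame of dock between 0.023 and 0.064 m and distance between pump_a and dock below 0.13 m and (contact force between pump_a and dock above 20 N or angle between the z axis of pump_a and the z axis of dock, either way round above 0.12 rad)) or (z of pump_b in the frame of dock between 0.023 and 0.064 m and distance between pump_b and dock below 0.13 m and (contact force between pump_b and dock above 20 N or angle between the z axis of pump_b and the z axis of dock, either way round above 0.12 rad)) or (z of pump_c in the frame of dock between 0.023 and 0.064 m and distance between pump_c and dock below 0.13 m and (contact force between pump_c and dock above 20 N or angle between the z axis of pump_c and the z axis of dock, either way round above 0.12 rad))).
It fails at once if a pump whose plunger goes fully down is moved off its seat by more than 8 mm ((distance of pump_a from where it was at the start of the episode above 0.008 m and value of joint plunger_a above 0.016 m) or (distance of pump_b from where it was at the start of the episode above 0.008 m and value of joint plunger_b above 0.016 m) or (distance of pump_c from where it was at the start of the episode above 0.008 m and value of joint plunger_c above 0.016 m)).
It fails at once if a pump is dropped or banged into the tray: it moves faster than 0.4 m/s within about 25 mm of the tray's floor ((z of pump_a in the frame of reject_tray below 0.028 m and horizontal distance between pump_a and reject_tray below 0.13 m and linear speed of pump_a above 0.4 m/s) or (z of pump_b in the frame of reject_tray below 0.028 m and horizontal distance between pump_b and reject_tray below 0.13 m and linear speed of pump_b above 0.4 m/s) or (z of pump_c in the frame of reject_tray below 0.028 m and horizontal distance between pump_c and reject_tray below 0.13 m and linear speed of pump_c above 0.4 m/s)).
It fails at once if the mixing cup or the toner bottle is moved by more than 30 mm (distance of any of mixing_cup, toner from where it was at the start of the episode above 0.03 m).
It also fails if it takes over 72 s, if anything falls off the work surface, if the arm or the gripper's body presses on something with over 40 N, if the wrist force passes 120 N, or if a joint passes its speed limit or range.

## Robot

A 7-joint arm with a two-finger parallel gripper is mounted at the origin on the work surface. World frame = base frame: x ahead of the robot, y to its left, z up, the work surface at z = 0. Lengths are in m, angles in rad, forces in N, time in s.
With the tool pointing down it reaches from about 0.425 to 0.875 m from the base axis. Payload 4.7 kg.
Tool frame: the origin (TCP) lies midway between the tips of the shut fingers; the grasp point (between the pads) lies 19 mm behind it (ctrl.grip_point_offset is the distance from the TCP to the grasp point, in m); z points along the fingers, y is the line along which they close (so a half turn about z gives the same grasp; the last joint's range is limited). The gripper opens to 87 mm and grips with 3 to 60 N. Pads are 19 mm wide; open, the fingers measure 117 mm over their backs; the gripper's body (75 mm by 190 mm) begins 51 mm behind the grasp point.
Start: joints at [-1.288, 0.321, -0.07, 1.45, 0.023, 1.371, -0.057], TCP at [0.173, 0.627, 0.223] pointing down, gripper open.
Joint ranges: [-2.86, 2.86], [-0.3, 2.09], [-1.38, 1.24], [0.06, 2.45], [-1.56, 4.7], [0.09, 2.05], [-2.69, 2.69]. Speed limits (rad/s): [2.57, 2.57, 3.14, 3.14, 3.14, 3.14, 3.14].

## Interface

Orientations are given as a rotation vector (axis times angle).
In Python, from bench import ctrl gives the robot as it stands.
- The arm moves only by the tool move_arm, never from a script. Its argument "increments" is text: rows parted by semicolons, each of 7 numbers parted by spaces: the shift along the world's x, y, z in mm, then the turn, a rotation vector about the world's x, y, z in degrees, then the closure in counts, from 0 (fully open) to 255 (shut). A call has exactly 8 rows; each row shifts and turns the commanded pose from where the row before left it; what a row does not reach is not made up. A row lasts 1/12 s, in which the tool goes at most 41.7 mm and 7.16 degrees, less where a joint would pass 70% of its speed; a pose out of reach is approached as far as the arm can. A call with a gripper value outside its range is refused whole. The fingers move at their own pace and stop on an object; "grip_force" is the grip in N (left out, the last holds). Time passes only in rows, so rows that do not move let the fingers close, or fill a call up. It gives the time, the measured TCP pose, the force, the opening and the grip force at its end, in the units of the state.
- ctrl.get_state(): the state, without advancing time (a new reading comes with each control period).
- ctrl.get_image(name): name is "scene" or "top"; returns a dict with "frame" (384x512x3 uint8, red, green, blue), "depth" (384x512 float32, m along the optical axis (not along the pixel's ray), 0 where there is no reading), "fx", "fy", "cx", "cy" (pixels), "position" and "orientation" of the camera in the world. Camera axes: x right, y down, z forward; pixel columns grow to the right and rows downward; lengths in m; the calibration is good to about 2 mm. A picture is of the moment at which its call begins.
- ctrl.close_job(): hands the job in; it is judged then, once.
Trained networks look in a picture, given as the dict that the camera call returned (one of the last four; its "shot" number tells which), for a name from the list of things; names that differ only in an ending like _2 or _b are one class to them, and where a whole thing is asked for, a point or a joint stands for the part that bears it (a point fixed in the world has none). Each returns a list of dicts, best first, with "score" (0 to 1); they miss things now and then, are a little off and sometimes report something else, mostly with a low value. They report only what shows in the picture. A call takes as long as a camera call. They do not tell look-alikes from the thing itself.
- ctrl.find_in(target, picture): "centre" ([x, y, z] in m, in world coordinates, good to about 4 mm: the middle of the surface that is visible of it).
- ctrl.silhouettes(target, picture): "region" (384x512 bool, what is visible of it).
The state is a dict: "time": time; "joint_positions": joint angles; "qd": joint speeds; "joint_torque": joint torques, N m; "position": TCP position; "tool_rot": TCP orientation; "ft_force": force on the tool from outside, world axes, zero at the start; "torque": the same for the moment, N m; "grip_width": opening from 0.0 (shut) to 1.0 (fully open); "grip_force": force on a finger pad.
Only numpy, scipy, OpenCV 4.12 (cv2) and the standard library are available. Lean on these libraries where they do the work, as an engineer would, in place of code of your own. Each camera call takes 0.05 s, during which the arm holds its last target. There are 200 camera calls.

## Working session

There is one attempt and no reset: what is moved stays moved. The work goes in short steps, Python scripts to look and compute and a tool call to move; the robot and the scene stay as the last step left them, time stands still between calls to the robot, and variables do not carry over. Pictures are saved under pics/ and viewed, at most 10 in all, crops included, and the job is handed in when it is done.

Besides the shell and the picture viewer there is one more tool, called after "Call:" as name(argument=value, ...) on one line, values as JSON. move_arm: Moves the arm, as the interface text tells. Its arguments: {"type":"object","properties":{"increments":{"type":"string"},"grip_force":{"type":"number"}},"required":["increments"]}

```bash
mkdir -p pics; cat > h.py <<'E'
import numpy as np, cv2
from bench import ctrl
from scipy.spatial.transform import Rotation as R
def cloud(p):
    d=p["depth"]; v,u=np.mgrid[:d.shape[0],:d.shape[1]]
    c=np.stack([(u-p["cx"])/p["fx"]*d,(v-p["cy"])/p["fy"]*d,d],-1)
    o=np.array(p["orientation"])
    M=R.from_rotvec(o).as_matrix() if o.shape==(3,) else (R.from_quat(o).as_matrix() if o.shape==(4,) else o)
    return c@M.T+np.array(p["position"])
def save(p,n): cv2.imwrite("pics/"+n,p["frame"][...,::-1])
E
python3 - <<'E'
from h import *
a=ctrl.get_image("scene"); b=ctrl.get_image("top")
im=np.hstack([a["frame"],b["frame"]]); 
save(a,"s0.png"); save(b,"t0.png")
print(a["position"],a["orientation"],b["position"],b["orientation"])
np.savez("p0.npz",ca=cloud(a),cb=cloud(b))
for n,p in(("s",a),("t",b)):
  for t in("dock","pump_a","cap_a","reject_tray","mixing_cup","toner"):
    for r in ctrl.find_in(t,p):
      print(n,t,np.round(r["centre"],3),round(r["score"],2))
print(ctrl.get_state())
E
```

```text
[ 1.16101244 -0.14750679  0.90530314] [-2.08160759 -1.53312358  0.49021203] [0.50394386 0.03102844 1.04924029] [-2.14723226  2.17641956 -0.11685996]
s dock [0.531 0.071 0.045] 0.91
s pump_a [0.362 0.307 0.043] 0.95
s pump_a [ 0.544 -0.005  0.079] 0.85
s pump_a [0.541 0.203 0.076] 0.83
s pump_a [ 0.876 -0.083  0.045] 0.82
s pump_a [0.688 0.355 0.041] 0.75
s pump_a [0.539 0.098 0.079] 0.66
s cap_a [0.541 0.21  0.158] 0.68
s cap_a [0.715 0.302 0.034] 0.67
s cap_a [0.537 0.003 0.157] 0.64
s cap_a [0.267 0.303 0.031] 0.58
s cap_a [ 0.788 -0.085  0.036] 0.5
s reject_tray [ 0.48  -0.247  0.002] 0.59
s mixing_cup [0.358 0.157 0.052] 0.78
s toner [ 0.688 -0.051  0.082] 0.8
s toner [0.537 0.002 0.155] 0.42
t dock [0.497 0.092 0.056] 0.62
t pump_a [0.513 0.202 0.073] 0.92
t pump_a [0.504 0.006 0.075] 0.89
t pump_a [ 0.861 -0.078  0.049] 0.87
t pump_a [0.678 0.358 0.046] 0.77
t pump_a [0.509 0.106 0.074] 0.69
t pump_a [0.533 0.005 0.158] 0.59
t pump_a [0.343 0.31  0.047] 0.58
t cap_a [0.533 0.109 0.156] 0.69
t cap_a [ 0.791 -0.086  0.032] 0.57
t cap_a [0.27  0.302 0.03 ] 0.53
t cap_a [0.535 0.00
[... 163 characters left out ...]
{'time': 0.7, 'joint_positions': array([-1.28786331,  0.32093358, -0.07010819,  1.45048574,  0.02259655,
        1.37079163, -0.05691212]), 'qd': array([-0.00055371, -0.00143897,  0.00243796, -0.00022217,  0.00060963,
       -0.00130025, -0.00199756]), 'joint_torque': array([-4.19734497e-04, -4.90958118e+01, -4.03245147e-01, -3.12704659e+01,
       -6.37021917e-02,  3.35594499e-02,  2.42628369e-05]), 'position': array([0.17267019, 0.62667813, 0.22263693]), 'tool_rot': array([4.20982131e-01, 3.11319789e+00, 2.55349601e-04]), 'ft_force': array([-0.38001912,  0.38480626,  0.15249928]), 'torque': array([ 0.03857412, -0.00877828,  0.01682942]), 'grip_force': 0.0, 'grip_width': 1.0000583534789422}
```

View pics/s0.png

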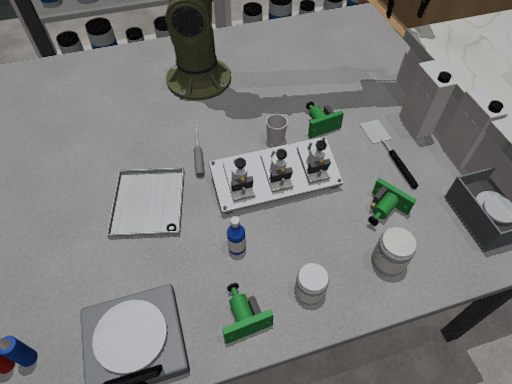

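View pics/t0.png

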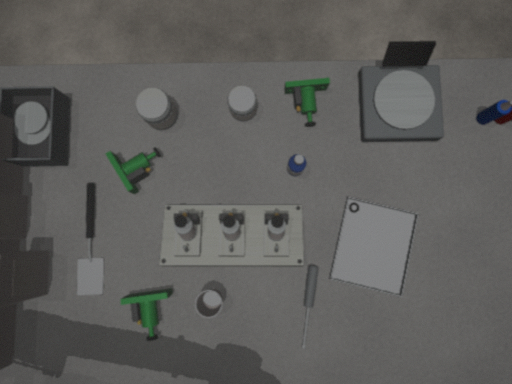

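The scene view shows three white pumps on the dock with black caps at (240,163), (281,154) and (321,146). The green look-alikes at (325,118), (390,200) and (245,315) are not meant. The tray is at (147,203), the cup at (277,128) and the toner at (236,237). Next I fit the dock's pose.

```bash
python3 - <<'E'
from h import *
rng=np.random.default_rng(0)
for n in("top","scene"):
    p=ctrl.get_image(n); C=cloud(p)
    # dock
    P=C[(p["depth"]>0)&(C[...,0]>.4)&(C[...,0]<.64)&(C[...,1]>-.1)&(C[...,1]<.31)&(C[...,2]>.02)&(C[...,2]<.09)]
    best=0
    for _ in range(1500):
        q=P[rng.choice(len(P),3,False)]; m=np.cross(q[1]-q[0],q[2]-q[0]); l=np.linalg.norm(m)
        if l<1e-6: continue
        m/=l; m*=np.sign(m[2])
        if m[2]<.9 or m[0]<.1: continue
        k=abs((P-q[0])@m)<.002
        if k.sum()>best: best=k.sum(); K=k
    Q=P[K]; c0=Q.mean(0); m=np.linalg.svd(Q-c0)[2][2]; m*=np.sign(m[2])
    ey=np.cross(m,[1,0,0]); ey/=np.linalg.norm(ey); ex=np.cross(ey,m)
    uv=np.stack([(Q-c0)@ex,(Q-c0)@ey],1).astype(np.float32)
    r=cv2.minAreaRect(uv*1000); c=c0+ex*r[0][0]/1000+ey*r[0][1]/1000
    print(n,"dock n",m.round(4),"lean",np.degrees(np.arccos(m[2])).round(2),"yaw n",np.degrees(np.arctan2(m[1],m[0])).round(2),"face centre",c.round(4),r,best)
    # tray
    s=ctrl.silhouettes("reject_tray",p)
    if s:
        T=C[s[0]["region"]&(p["depth"]>0)]; T=T[T[:,2]<.03]
        r=cv2.minAreaRect(T[:,:2].astype(np.float32)*1000); print("tray",r,"zs",np.percentile(T[:,2],[5,50,95]).round(4))
    # dark cap pts
    for yy in(.003,.108,.208):
        k=(p["depth"]>0)&(abs(C[...,1]-yy)<.03)&(abs(C[...,0]-.53)<.04)&(C[...,2]>.13)
        X=C[k]; print("cap",yy,len(X),X.mean(0).round(4), "range",X.min(0).round(3),X.max(0).round(3))
    for t in("mixing_cup","toner"):
        for s in ctrl.silhouettes(t,p)[:1]:
            X=C[s["region"]&(p["depth"]>0)]; print(t,np.percentile(X,[2,50,98],axis=0).round(3))
E
```

```text
top dock n [ 0.2574 -0.0036  0.9663] lean 14.92 yaw n -0.81 face centre [0.51   0.1089 0.0486] ((4.459991455078125, 2.031524658203125), (339.5031433105469, 149.23236083984375), 89.1836929321289) 3664
tray ((476.528076171875, -245.22410583496094), (190.47425842285156, 217.89320373535156), 75.83280944824219) zs [-0.0012  0.0022  0.0169]
cap 0.003 128 [0.5361 0.0033 0.1535] range [ 0.523 -0.009  0.147] [0.549 0.015 0.159]
cap 0.108 127 [0.538  0.108  0.1537] range [0.525 0.095 0.149] [0.551 0.122 0.159]
cap 0.208 129 [0.5399 0.2123 0.154 ] range [0.528 0.2   0.146] [0.552 0.225 0.161]
mixing_cup [[ 0.323  0.134 -0.002]
 [ 0.345  0.169  0.021]
 [ 0.38   0.196  0.075]]
toner [[ 0.656 -0.066  0.014]
 [ 0.669 -0.045  0.088]
 [ 0.688 -0.028  0.131]]
scene dock n [ 0.2552 -0.0038  0.9669] lean 14.79 yaw n -0.86 face centre [0.5084 0.1075 0.0508] ((-8.185211181640625, 14.08721923828125), (339.3099670410156, 151.1853485107422), 89.20972442626953) 2388
tray ((466.80902099609375, -245.10626220703125), (191.2578125, 227.12513732910156), 75.695068359375) zs [0.0018 0.005  0.0201]
cap 0.003 102 [0.5354 0.0018 0.1546] range [ 0.512 -0.011  0.131] [0.548 0.015 0.16 ]
cap 0.108 99 [0.5372 0.1066 0.1545] range [0.524 0.094 0.131] [0.549 0.12  0.161]
cap 0.208 97 [0.5385 0.2108 0.1543] range [0.517 0.199 0.13 ] [0.55  0.225 0.162]
mixing_cup [[0.319 0.133 0.005]
 [0.362 0.16  0.05 ]
 [0.379 0.189 0.077]]
toner [[ 0.67  -0.072  0.014]
 [ 0.688 -0.054  0.081]
 [ 0.698 -0.034  0.133]]
```

```bash
cat >> h.py <<'E'
YAW=np.radians(-0.9)
DR=(R.from_euler('z',YAW)*R.from_euler('y',15,degrees=True))   # dock frame
FC=np.array([.5094,.1082,.0495])                               # face centre
def tool(Rm): return Rm*R.from_euler('y',180,degrees=True)     # z down, y = +y
def goal(pt,Rt=None,out=True):
    s=ctrl.get_state(); Rt=Rt or tool(DR)
    d=(np.array(pt)-s["position"])*1e3
    w=np.degrees((Rt*R.from_rotvec(s["tool_rot"]).inv()).as_rotvec())
    if out: print("d mm",d.round(1),"turn",w.round(2),"ft",s["ft_force"].round(1),"tq",s["torque"].round(2),"t",s["time"])
    return d,w
def st(y,h,x=0): return FC+DR.apply([x,y,h])
E
python3 - <<'E'
from h import *
for y in(.105,0,-.105): print(st(y,.110).round(4))
goal(st(.105,.135)); print(tool(DR).as_rotvec(), DR.as_matrix()[:,2])
E
```

```text
[0.5395 0.2127 0.1558]
[0.5379 0.1078 0.1558]
[0.5362 0.0028 0.1558]
d mm [ 373.3 -414.   -42.7] turn [ 2.13 14.89 14.42] ft [ 0.9 -0.3 -0.9] tq [ 0.03 -0.06 -0.01] t 1.1
[-0.02261766 -2.87971103 -0.00297767] [ 0.25878712 -0.00406535  0.96592583]
```

Call:
move_arm(increments="23 -26 0 0.13 0.93 0.9 255; 23 -26 0 0.13 0.93 0.9 255; 23 -26 0 0.13 0.93 0.9 255; 23 -26 0 0.13 0.93 0.9 255; 23 -26 0 0.13 0.93 0.9 255; 23 -26 0 0.13 0.93 0.9 255; 23 -26 0 0.13 0.93 0.9 255; 23 -26 0 0.13 0.93 0.9 255", grip_force=20)

```text
time: 1.77
position: [0.3576, 0.4173, 0.223]
tool_rot: [-0.214, -3.003, -0.002]
ft_force: [0.6, 0.1, -0.2]
grip_width: 0.48
grip_force: 0.0
```

Call:
move_arm(increments="23 -26 0 0.13 0.93 0.9 255; 23 -26 0 0.13 0.93 0.9 255; 23 -26 0 0.13 0.93 0.9 255; 23 -26 0 0.13 0.93 0.9 255; 23 -26 0 0.13 0.93 0.9 255; 23 -26 0 0.13 0.93 0.9 255; 23 -26 0 0.13 0.93 0.9 255; 23 -26 0 0.13 0.93 0.9 255")

```text
time: 2.43
position: [0.5416, 0.2094, 0.2228]
tool_rot: [-0.022, -2.88, -0.002]
ft_force: [1.4, 0.2, -0.4]
grip_width: 0.012
grip_force: 0.0
```

```bash
python3 -c "
from h import *
goal(st(.105,.125))"
```

```text
d mm [  1.8   3.3 -52.6] turn [ 0.01  0.   -0.04] ft [ 1.4  0.2 -0.4] tq [ 0.07 -0.38  0.04] t 2.4333
```

Call:
move_arm(increments="0.5 0.8 -13 0 0 0 255; 0.5 0.8 -13 0 0 0 255; 0.5 0.8 -13 0 0 0 255; 0.3 0.9 -13.6 0 0 0 255; -1.3 0 -4.8 0 0 0 255; -1.3 0 -4.8 0 0 0 255; -0.8 0 -2.9 0 0 0 255; 0 0 0 0 0 0 255")

```text
time: 3.1
position: [0.5384, 0.2145, 0.1573]
tool_rot: [-0.021, -2.88, -0.002]
ft_force: [-0.0, -0.1, -0.6]
grip_width: 0.001
grip_force: 0.0
```

Call:
move_arm(increments="-0.8 0 -2.9 0 0 0 255; -0.8 0 -2.9 0 0 0 255; -0.5 0 -1.9 0 0 0 255; -0.5 0 -1.9 0 0 0 255; 0 0 0 0 0 0 255; 0 0 0 0 0 0 255; 0 0 0 0 0 0 255; 0 0 0 0 0 0 255")

```text
time: 3.77
position: [0.5367, 0.2144, 0.1482]
tool_rot: [-0.023, -2.881, -0.003]
ft_force: [0.5, 1.9, 3.8]
grip_width: 0.004
grip_force: 1.9
```

```bash
python3 -c "
from h import *
goal(st(.105,.102))"
```

```text
d mm [ 0.7 -1.6 -0.1] turn [0.01 0.06 0.  ] ft [0.5 1.9 3.8] tq [ 0.35 -0.27 -0.07] t 3.7667
```

Call:
move_arm(increments="-0.3 0 -1 0 0 0 255; -0.3 0 -1 0 0 0 255; -0.3 0 -1 0 0 0 255; -0.3 0 -1 0 0 0 255; -0.2 0 -1 0 0 0 255; 0 0 0 0 0 0 255; 0 0 0 0 0 0 255; 0 0 0 0 0 0 255")

```text
time: 4.43
position: [0.5349, 0.2136, 0.1426]
tool_rot: [-0.023, -2.879, -0.001]
ft_force: [1.0, 1.2, 2.0]
grip_width: -0.001
grip_force: 1.3
```

Call:
move_arm(increments="-0.3 0 -1 0 0 0 255; -0.3 0 -1 0 0 0 255; -0.3 0 -1 0 0 0 255; -0.3 0 -1 0 0 0 255; -0.2 0 -1 0 0 0 255; 0 0 0 0 0 0 255; 0 0 0 0 0 0 255; 0 0 0 0 0 0 255")

```text
time: 5.1
position: [0.5335, 0.2137, 0.1376]
tool_rot: [-0.023, -2.88, -0.001]
ft_force: [1.8, 0.2, 1.8]
grip_width: 0.003
grip_force: 1.0
```

Call:
move_arm(increments="-0.3 0 -1 0 0 0 255; -0.3 0 -1 0 0 0 255; -0.2 0 -1 0 0 0 255; 0 0 0 0 0 0 255; 0 0 0 0 0 0 255; 0 0 0 0 0 0 255; 0 0 0 0 0 0 255; 0 0 0 0 0 0 255")

```text
time: 5.77
position: [0.5329, 0.2137, 0.135]
tool_rot: [-0.023, -2.88, -0.001]
ft_force: [0.4, -0.8, 4.5]
grip_width: 0.004
grip_force: 2.4
```

Call:
move_arm(increments="-0.3 0 -1 0 0 0 255; -0.2 0 -0.5 0 0 0 255; 0 0 0 0 0 0 255; 0 0 0 0 0 0 255; 0 0 0 0 0 0 255; 0 0 0 0 0 0 255; 0 0 0 0 0 0 255; 0 0 0 0 0 0 255")

```text
time: 6.43
position: [0.5329, 0.2137, 0.1349]
tool_rot: [-0.023, -2.881, -0.002]
ft_force: [1.8, -1.1, 9.9]
grip_width: 0.006
grip_force: 5.1
```

Call:
move_arm(increments="2.6 0 9.7 0 0 0 255; 5 0 19 0 0 0 255; 4 -15 15 0 0 0 255; -0.5 -30 0 0 0 0 255; -0.5 -30 0 0 0 0 255; -0.6 -31 0 0 0 0 255; -2.6 0 -9.7 0 0 0 255; -2.6 0 -9.7 0 0 0 255")

```text
time: 7.1
position: [0.5373, 0.1056, 0.1574]
tool_rot: [-0.03, -2.88, -0.002]
ft_force: [0.5, 1.2, -0.6]
grip_width: 0.004
grip_force: 0.0
```

Call:
move_arm(increments="-0.8 0 -2.9 0 0 0 255; -0.8 0 -2.9 0 0 0 255; -0.8 0 -2.9 0 0 0 255; 0 0 0 0 0 0 255; 0 0 0 0 0 0 255; 0 0 0 0 0 0 255; 0 0 0 0 0 0 255; 0 0 0 0 0 0 255")

```text
time: 7.77
position: [0.5347, 0.1085, 0.1489]
tool_rot: [-0.022, -2.88, -0.002]
ft_force: [-0.3, 0.3, 0.7]
grip_width: 0.006
grip_force: 0.0
```

```bash
python3 -c "
from h import *
goal(st(0,.102))"
```

```text
d mm [ 1.1 -0.7 -0.8] turn [ 0.03  0.01 -0.02] ft [-0.3  0.3  0.7] tq [ 0.05 -0.35 -0.  ] t 7.7667
```

Call:
move_arm(increments="-0.3 0 -1 0 0 0 255; -0.3 0 -1 0 0 0 255; -0.3 0 -1 0 0 0 255; -0.3 0 -1 0 0 0 255; -0.2 0 -1 0 0 0 255; 0 0 0 0 0 0 255; 0 0 0 0 0 0 255; 0 0 0 0 0 0 255")

```text
time: 8.43
position: [0.5335, 0.1083, 0.144]
tool_rot: [-0.023, -2.88, -0.002]
ft_force: [0.1, 2.1, 3.4]
grip_width: 0.005
grip_force: 1.7
```

Call:
move_arm(increments="-0.3 0 -1 0 0 0 255; -0.2 0 -1 0 0 0 255; 0 0 0 0 0 0 255; 0 0 0 0 0 0 255; 0 0 0 0 0 0 255; 0 0 0 0 0 0 255; 0 0 0 0 0 0 255; 0 0 0 0 0 0 255")

```text
time: 9.1
position: [0.5328, 0.1078, 0.1418]
tool_rot: [-0.023, -2.88, -0.001]
ft_force: [0.9, 0.9, 2.1]
grip_width: 0.005
grip_force: 1.1
```

Call:
move_arm(increments="-0.3 0 -1 0 0 0 255; -0.3 0 -1 0 0 0 255; -0.3 0 -1 0 0 0 255; -0.3 0 -1 0 0 0 255; -0.2 0 -1 0 0 0 255; 0 0 0 0 0 0 255; 0 0 0 0 0 0 255; 0 0 0 0 0 0 255")

```text
time: 9.77
position: [0.5314, 0.1078, 0.1367]
tool_rot: [-0.023, -2.88, -0.001]
ft_force: [1.6, 1.2, 1.7]
grip_width: 0.001
grip_force: 1.1
```

Call:
move_arm(increments="-0.3 0 -1 0 0 0 255; -0.3 0 -1 0 0 0 255; -0.2 0 -1 0 0 0 255; 0 0 0 0 0 0 255; 0 0 0 0 0 0 255; 0 0 0 0 0 0 255; 0 0 0 0 0 0 255; 0 0 0 0 0 0 255")

```text
time: 10.43
position: [0.531, 0.1078, 0.135]
tool_rot: [-0.023, -2.881, -0.002]
ft_force: [1.6, 0.2, 7.8]
grip_width: 0.005
grip_force: 3.8
```

Call:
move_arm(increments="2.6 0 9.7 0 0 0 255; 5 0 19 0 0 0 255; 4 -15 15 0 0 0 255; -0.5 -30 0 0 0 0 255; -0.5 -30 0 0 0 0 255; -0.6 -30 0 0 0 0 255; -2.6 0 -9.7 0 0 0 255; -2.6 0 -9.7 0 0 0 255")

```text
time: 11.1
position: [0.5352, 0.0002, 0.1582]
tool_rot: [-0.03, -2.88, -0.001]
ft_force: [0.8, 0.5, 0.1]
grip_width: 0.004
grip_force: 0.0
```

Call:
move_arm(increments="-0.8 0 -2.9 0 0 0 255; -0.8 0 -2.9 0 0 0 255; -0.8 0 -2.9 0 0 0 255; -0.3 0 -1 0 0 0 255; -0.3 0 -1 0 0 0 255; 0 0 0 0 0 0 255; 0 0 0 0 0 0 255; 0 0 0 0 0 0 255")

```text
time: 11.77
position: [0.5324, 0.0037, 0.1476]
tool_rot: [-0.022, -2.88, -0.003]
ft_force: [-2.5, 0.4, 3.2]
grip_width: 0.009
grip_force: 1.3
```

Call:
move_arm(increments="-0.3 0 -1 0 0 0 255; -0.3 0 -1 0 0 0 255; -0.3 0 -1 0 0 0 255; -0.2 0 -1 0 0 0 255; 0 0 0 0 0 0 255; 0 0 0 0 0 0 255; 0 0 0 0 0 0 255; 0 0 0 0 0 0 255")

```text
time: 12.43
position: [0.5323, 0.0037, 0.1466]
tool_rot: [-0.022, -2.882, -0.004]
ft_force: [-1.7, -0.7, 16.1]
grip_width: 0.004
grip_force: 7.7
```

Call:
move_arm(increments="2.6 0 9.7 0 0 0 255; 5 0 19 0 0 0 60; 2.6 0 9.7 0 0 0 60; 0 0 0 0 0 0 60; 0 0 0 0 0 0 60; 0 0 0 0 0 0 60; 0 0 0 0 0 0 60; 0 0 0 0 0 0 60")

```text
time: 13.1
position: [0.5409, 0.003, 0.1811]
tool_rot: [-0.023, -2.878, -0.002]
ft_force: [0.3, -0.2, 0.3]
grip_width: 0.453
grip_force: 0.0
```

```bash
python3 - <<'E'
from h import *
goal(st(-.105,.110)); goal(st(-.105,.046))
for n in("top","scene"):
    p=ctrl.get_image(n);C=cloud(p); k=p["depth"]>0
    D=DR.inv().apply((C-FC).reshape(-1,3)).reshape(C.shape)
    for y in(.105,0,-.105):
        m=k&(abs(D[...,1]-y)<.028)&(abs(D[...,0])<.017)&(D[...,2]>.050)&(D[...,2]<.105)
        X=D[m]; print(n,y,len(X),np.percentile(X,[3,50,97],axis=0).round(4))
        b=X[(X[:,2]<.078)]; 
        if len(b)>10: print("  barrel",((np.percentile(b,2,0)+np.percentile(b,98,0))/2).round(4))
im=cv2.resize(ctrl.get_image("scene")["frame"][100:230,180:360],None,fx=4,fy=4)
cv2.imwrite("pics/s1.png",im[...,::-1])
E
```

```text
d mm [ -4.7  -0.2 -25.3] turn [ 0.06 -0.08  0.01] ft [ 0.3 -0.2  0.3] tq [ 0.01 -0.3   0.03] t 13.1
d mm [-21.3   0.  -87.1] turn [ 0.06 -0.08  0.01] ft [ 0.3 -0.2  0.3] tq [ 0.01 -0.3   0.03] t 13.1
top 0.105 271 [[-0.0159  0.0865  0.0559]
 [-0.0032  0.1016  0.0772]
 [ 0.0142  0.1227  0.0891]]
  barrel [-0.0008  0.1052  0.0652]
top 0 215 [[-0.0161 -0.0181  0.0549]
 [-0.0056  0.002   0.0765]
 [ 0.0125  0.0184  0.0893]]
  barrel [-0.0009 -0.0002  0.065 ]Traceback (most recent call last):
  File "<stdin>", line 8, in <module>
    return _quantile_unchecked(
        a, q, axis, out, overwrite_input, method, keepdims, weights)
    return _ureduce(a,
                    func=_quantile_ureduce_func,
    ...<5 lines>...
                    overwrite_input=overwrite_input,
                    method=method)
    r = func(a, **kwargs)
    result = _quantile(arr,
                       quantiles=q,
    ...<2 lines>...
                       out=out,
                       weights=wgt)
    slices_having_nans = np.isnan(arr[-1, ...])
                                  ~~~^^^^^^^^^
IndexError: index -1 is out of bounds for axis 0 with size 0
```

Call:
move_arm(increments="0 0 0 0 0 0 60; 0 0 0 0 0 0 60; 0 0 0 0 0 0 60; 0 0 0 0 0 0 60; -2.6 0 -10 0 0 0 60; -2.5 0 -10 0 0 0 60; -2.4 0 -10 0 0 0 60; 0 0 0 0 0 0 60")

```text
time: 13.82
position: [0.5317, 0.003, 0.1491]
tool_rot: [-0.023, -2.875, -0.001]
ft_force: [-1.1, -0.0, -0.4]
grip_width: 0.763
grip_force: 0.0
```

Call:
move_arm(increments="-2.4 0 -10 0 0 0 60; -2.4 0 -10 0 0 0 60; -2.4 0 -10 0 0 0 60; -2.4 0 -10 0 0 0 60; -2.2 0 -9 0 0 0 60; -2 0 -8 0 0 0 60; 0 0 0 0 0 0 60; 0 0 0 0 0 0 60")

```text
time: 14.48
position: [0.5199, 0.0029, 0.0945]
tool_rot: [-0.023, -2.879, -0.002]
ft_force: [-0.5, -0.4, 0.1]
grip_width: 0.762
grip_force: 0.0
```

```bash
python3 - <<'E'
from h import *
goal(st(-.105,.046))
print(ctrl.get_state()["grip_width"])
p=ctrl.get_image("scene")
im=cv2.resize(p["frame"][90:240,160:360],None,fx=4,fy=4)
cv2.imwrite("pics/s1.png",im[...,::-1])
E
```

```text
d mm [-0.2  0.1 -0.6] turn [ 0.06 -0.04  0.01] ft [-0.5 -0.4  0.1] tq [ 0.   -0.31 -0.01] t 14.4833
0.7617952537047743
```

View pics/s1.png

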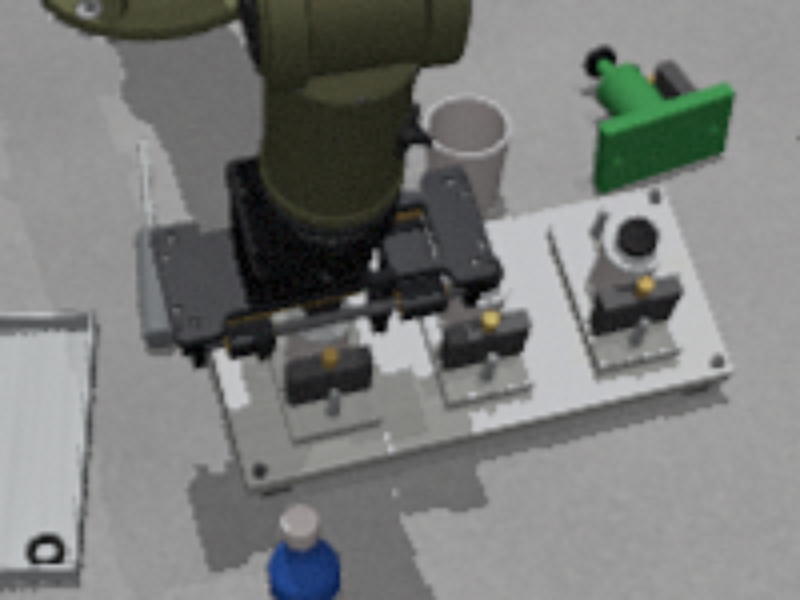

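The crop shows the gripper astride the leftmost white pump (block at 330,370), which is the one that stuck. It is clear of the cup (465,150) and the green look-alike (660,120). I close it lightly first and read the side force.

Call:
move_arm(increments="0 0 0 0 0 0 255; 0 0 0 0 0 0 255; 0 0 0 0 0 0 255; 0 0 0 0 0 0 255; 0 0 0 0 0 0 255; 0 0 0 0 0 0 255; 0 0 0 0 0 0 255; 0 0 0 0 0 0 255", grip_force=8)

```text
time: 15.2
position: [0.5204, 0.0029, 0.0952]
tool_rot: [-0.023, -2.88, -0.002]
ft_force: [-0.5, 0.0, 0.4]
grip_width: 0.461
grip_force: 8.0
```

```bash
python3 -c "
from h import *
goal(st(-.105,.046))"
```

```text
d mm [-0.7  0.1 -1.2] turn [0.05 0.04 0.01] ft [-0.5  0.   0.4] tq [-0.03 -0.25  0.02] t 15.2
```

Call:
move_arm(increments="0 0 0 0 0 0 255; 0 0 0 0 0 0 255; 0 0 0 0 0 0 255; 0 0 0 0 0 0 255; 0 0 0 0 0 0 255; 0 0 0 0 0 0 255; 0 0 0 0 0 0 255; 0 0 0 0 0 0 255", grip_force=55)

```text
time: 15.87
position: [0.5204, 0.003, 0.0952]
tool_rot: [-0.023, -2.88, -0.002]
ft_force: [0.0, -0.2, 4.0]
grip_width: 0.448
grip_force: 55.0
```

Call:
move_arm(increments="0.26 0 0.97 0 0 0 255; 0.26 0 0.97 0 0 0 255; 0.26 0 0.97 0 0 0 255; 0 0 0 0 0 0 255; 0 0 0 0 0 0 255; 0 0 0 0 0 0 255; 0 0 0 0 0 0 255; 0 0 0 0 0 0 255")

```text
time: 16.53
position: [0.5208, 0.003, 0.0977]
tool_rot: [-0.023, -2.879, -0.002]
ft_force: [-0.7, 0.1, -7.2]
grip_width: 0.454
grip_force: 55.0
```

```bash
python3 -c "
from h import *
goal(st(-.105,.046))"
```

```text
d mm [-1.1  0.1 -3.7] turn [ 0.05 -0.01  0.01] ft [-0.7  0.1 -7.2] tq [ 0.05 -0.7   0.01] t 16.5333
```

Call:
move_arm(increments="0.65 0 2.4 0 0 0 255; 0.65 0 2.4 0 0 0 255; 0.65 0 2.4 0 0 0 255; 0.65 0 2.4 0 0 0 255; 0.65 0 2.4 0 0 0 255; 0.65 0 2.4 0 0 0 255; 0 0 0 0 0 0 255; 0 0 0 0 0 0 255")

```text
time: 17.2
position: [0.5251, 0.003, 0.1125]
tool_rot: [-0.023, -2.88, -0.002]
ft_force: [0.4, -0.4, -8.4]
grip_width: 0.451
grip_force: 55.0
```

```bash
python3 -c "
from h import *
goal(st(-.105,.064))"
```

```text
d mm [-0.8 -0.  -1.2] turn [0.05 0.04 0.01] ft [ 0.4 -0.4 -8.4] tq [ 0.   -0.69 -0.05] t 17.2
```

Smooth, with no side force. I carry on along the pins.

Call:
move_arm(increments="0.65 0 2.4 0 0 0 255; 0.65 0 2.4 0 0 0 255; 0.65 0 2.4 0 0 0 255; 0.65 0 2.4 0 0 0 255; 0.65 0 2.4 0 0 0 255; 0.65 0 2.4 0 0 0 255; 0.65 0 2.4 0 0 0 255; 0.65 0 2.4 0 0 0 255")

```text
time: 17.87
position: [0.5302, 0.003, 0.1318]
tool_rot: [-0.023, -2.88, -0.002]
ft_force: [0.1, 0.1, -8.2]
grip_width: 0.449
grip_force: 55.0
```

Call:
move_arm(increments="0.65 0 2.4 0 0 0 255; 0.65 0 2.4 0 0 0 255; 0.65 0 2.4 0 0 0 255; 0.65 0 2.4 0 0 0 255; 0.65 0 2.4 0 0 0 255; 0.65 0 2.4 0 0 0 255; 0.65 0 2.4 0 0 0 255; 0.65 0 2.4 0 0 0 255")

```text
time: 18.53
position: [0.5354, 0.003, 0.1509]
tool_rot: [-0.023, -2.88, -0.002]
ft_force: [-0.4, 0.8, -7.7]
grip_width: 0.449
grip_force: 55.0
```

```bash
python3 - <<'E'
from h import *
s=ctrl.get_state(); print((DR.inv().apply(s["position"]-FC)).round(4))
p=ctrl.get_image("scene")
im=cv2.resize(p["frame"][90:240,160:360],None,fx=4,fy=4)
cv2.imwrite("pics/s2.png",im[...,::-1])
ty=np.radians(-14.2)
Rt=tool(R.from_euler('z',0))
goal([.470,-.245,.0455+.003],Rt)
E
```

```text
[ 0.0004 -0.1048  0.1051]
d mm [ -65.8 -248.  -102.9] turn [ -0.08 -14.93   0.91] ft [ 0.3  0.7 -7.2] tq [ 0.04 -0.79 -0.09] t 18.5833
```

View pics/s2.png

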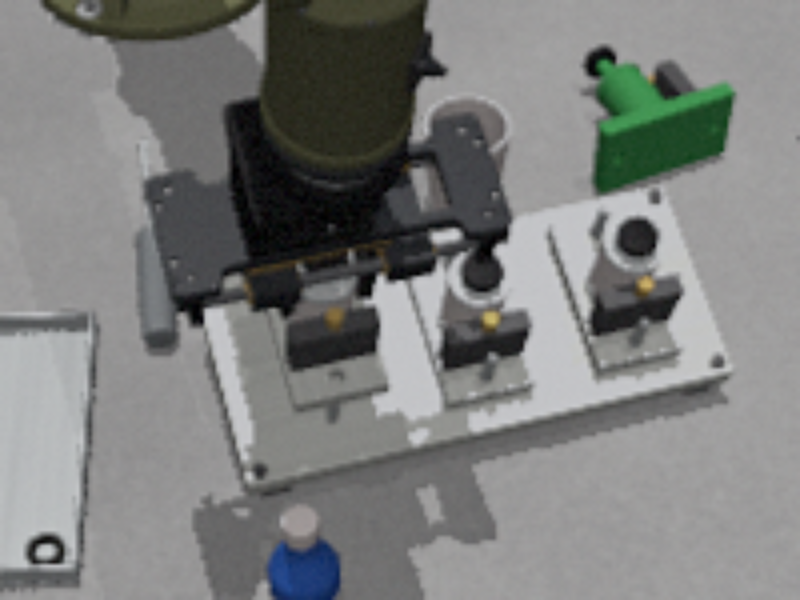

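Now the pump is clear of the pin tips: the left pin shows below its hole at (333,410), and the neighbouring pumps are still seated. I lift a little more, then move across and set it upright.

Call:
move_arm(increments="1.3 0 4.8 0 0 0 255; 2.6 0 9.7 0 0 0 255; 2.6 0 9.7 0 0 0 255; 2.6 0 9.7 0 0 0 255; 1.3 -10 4.8 0 0 0 255; -7 -20 0 0 -1.3 0.1 255; -7 -20 0 0 -1.3 0.1 255; -7 -20 0 0 -1.3 0.1 255")

```text
time: 19.25
position: [0.5246, -0.0689, 0.1899]
tool_rot: [-0.016, -2.949, -0.0]
ft_force: [0.1, -0.6, -6.9]
grip_width: 0.449
grip_force: 55.0
```

Call:
move_arm(increments="-7 -22 -5 0 -1.3 0.1 255; -7 -22 -5 0 -1.4 0.1 255; -7 -22 -7 0 -1.4 0.1 255; -7 -22 -7 0 -1.4 0.1 255; -7 -22 -7 0 -1.4 0.1 255; -7 -22 -7 0 -1.4 0.1 255; -7 -22 -7 0 -1.4 0.1 255; -7 -22 -7 0 -1.4 0 255")

```text
time: 19.92
position: [0.4673, -0.2449, 0.1377]
tool_rot: [-0.001, 3.141, 0.001]
ft_force: [0.5, -0.6, -8.1]
grip_width: 0.452
grip_force: 55.0
```

Call:
move_arm(increments="0 -5 -3 0 -0.9 0 255; 0 -5 -3 0 0 0 255; 0 0 0 0 0 0 255; 0 0 0 0 0 0 255; 0 0 0 0 0 0 255; 0 0 0 0 0 0 255; 0 0 0 0 0 0 255; 0 0 0 0 0 0 255")

```text
time: 20.58
position: [0.4691, -0.2524, 0.1315]
tool_rot: [-0.005, 3.126, 0.001]
ft_force: [-0.4, 0.1, -7.9]
grip_width: 0.451
grip_force: 55.0
```

```bash
python3 - <<'E'
from h import *
goal([.470,-.245,.0455+.003],tool(R.from_euler('z',0)))
p=ctrl.get_image("scene"); C=cloud(p)
im=cv2.resize(p["frame"][100:250,80:280],None,fx=4,fy=4)
cv2.imwrite("pics/s3.png",im[...,::-1])
s=ctrl.get_state()["position"]
k=(p["depth"]>0)&(abs(C[...,0]-s[0]-.045)<.02)&(abs(C[...,1]-s[1])<.025)&(abs(C[...,2]-s[2]+.032)<.018)
Q=C[k]; print(len(Q)); c=Q.mean(0); m=np.linalg.svd(Q-c)[2][2]; print(m,c)
E
```

```text
d mm [  0.9   7.4 -83. ] turn [-0.04  0.91 -0.17] ft [-0.4  0.1 -7.9] tq [ 0.05  0.1  -0.03] t 20.5833
316
[ 0.5620955  -0.0032588   0.82706591] [ 0.51135345 -0.25271803  0.10053473]
```

View pics/s3.png

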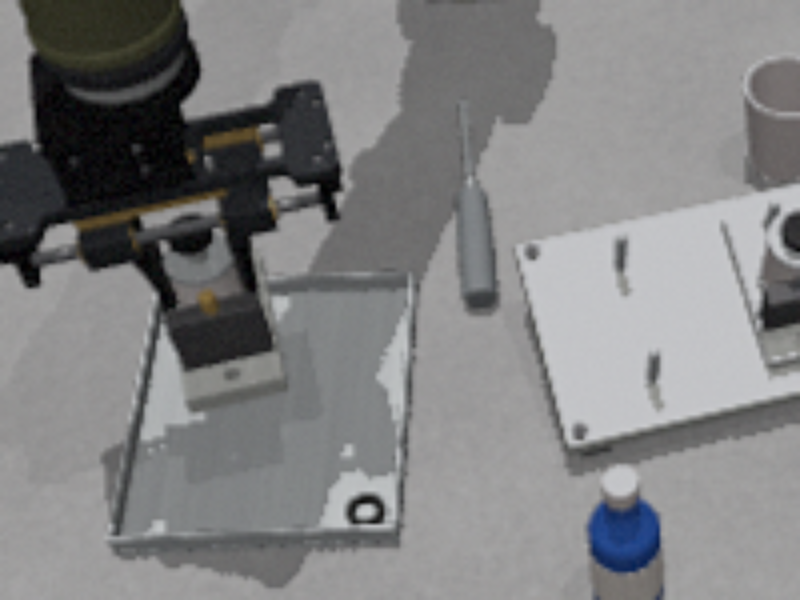

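Call:
move_arm(increments="0.5 4 -8 0 0.9 0 255; 0.5 3 -10 0 0 0 255; 0 0 -12 0 0 0 255; 0 0 -12 0 0 0 255; 0 0 -12 0 0 0 255; 0 0 -10 0 0 0 255; 0 0 -7 0 0 0 255; 0 0 0 0 0 0 255")

```text
time: 21.3
position: [0.4682, -0.2456, 0.0582]
tool_rot: [0.002, -3.138, -0.003]
ft_force: [-0.8, -0.7, -8.6]
grip_width: 0.454
grip_force: 55.0
```

Call:
move_arm(increments="0 0 -1.5 0 0 0 255; 0 0 -1.5 0 0 0 255; 0 0 -1.5 0 0 0 255; 0 0 -1.5 0 0 0 255; 0 0 0 0 0 0 255; 0 0 0 0 0 0 255; 0 0 0 0 0 0 255; 0 0 0 0 0 0 255")

```text
time: 21.97
position: [0.4699, -0.2461, 0.0546]
tool_rot: [-0.003, 3.141, 0.001]
ft_force: [-0.2, 0.1, -7.8]
grip_width: 0.446
grip_force: 55.0
```

```bash
python3 - <<'E'
from h import *
goal([.470,-.245,.050],tool(R.from_euler('z',0)))
p=ctrl.get_image("scene"); C=cloud(p); s=ctrl.get_state()["position"]
k=(p["depth"]>0)&(C[...,0]-s[0]>.037)&(C[...,0]-s[0]<.058)&(abs(C[...,1]-s[1])<.025)&(abs(C[...,2]-s[2]+.032)<.012)
Q=C[k]; A=np.c_[Q[:,:2]-Q[:,:2].mean(0),np.ones(len(Q))]; print(len(Q),np.linalg.lstsq(A,Q[:,2],rcond=None)[0])
E
```

```text
d mm [ 0.1  1.1 -4.6] turn [-0.04  0.04 -0.1 ] ft [-0.2  0.1 -7.8] tq [0.07 0.09 0.01] t 21.9667
147 [-0.32586605  0.03012493  0.0196917 ]
```

Call:
move_arm(increments="0 0 -0.8 0 0 0 255; 0 0 -0.8 0 0 0 255; 0 0 -0.8 0 0 0 255; 0 0 0 0 0 0 255; 0 0 0 0 0 0 255; 0 0 0 0 0 0 255; 0 0 0 0 0 0 255; 0 0 0 0 0 0 255")

```text
time: 22.68
position: [0.4698, -0.2461, 0.052]
tool_rot: [-0.003, 3.141, 0.001]
ft_force: [-0.3, -0.2, -8.3]
grip_width: 0.449
grip_force: 55.0
```

Call:
move_arm(increments="0 0 -0.8 0 0 0 255; 0 0 -0.8 0 0 0 255; 0 0 0 0 0 0 255; 0 0 0 0 0 0 255; 0 0 0 0 0 0 255; 0 0 0 0 0 0 255; 0 0 0 0 0 0 255; 0 0 0 0 0 0 255")

```text
time: 23.35
position: [0.4698, -0.246, 0.0506]
tool_rot: [-0.003, 3.141, 0.001]
ft_force: [-2.9, 0.8, -0.5]
grip_width: 0.451
grip_force: 55.0
```

```bash
python3 - <<'E'
from h import *
goal([.470,-.245,.050],tool(R.from_euler('z',0)))
E
```

```text
d mm [ 0.2  1.  -0.6] turn [-0.05  0.02 -0.1 ] ft [-2.9  0.8 -0.5] tq [ 0.16  0.54 -0.05] t 23.35
```

Call:
move_arm(increments="0 0 -0.5 0 0 0 255; 0 0 0 0 0 0 255; 0 0 0 0 0 0 255; 0 0 0 0 0 0 255; 0 0 0 0 0 0 255; 0 0 0 0 0 0 255; 0 0 0 0 0 0 255; 0 0 0 0 0 0 255", grip_force=8)

```text
time: 24.02
position: [0.4698, -0.2461, 0.0506]
tool_rot: [-0.003, 3.141, 0.002]
ft_force: [-4.1, 2.0, 5.7]
grip_width: 0.464
grip_force: 8.0
```

Call:
move_arm(increments="0 0 0 0 0 0 90; 0 0 0 0 0 0 60; 0 0 0 0 0 0 60; 0 0 0 0 0 0 60; 0 0 0 0 0 0 60; 0 0 0 0 0 0 60; 0 0 0 0 0 0 60; 0 0 0 0 0 0 60")

```text
time: 24.68
position: [0.4698, -0.2461, 0.0499]
tool_rot: [-0.003, 3.141, 0.001]
ft_force: [0.4, -0.3, -0.3]
grip_width: 0.761
grip_force: 0.0
```

Call:
move_arm(increments="0 0 5 0 0 0 60; 0 0 10 0 0 0 60; 0 0 15 0 0 0 60; 0 0 20 0 0 0 60; 0 0 20 0 0 0 60; 0 0 20 0 0 0 60; 0 0 20 0 0 0 60; 0 0 20 0 0 0 60")

```text
time: 25.35
position: [0.4698, -0.2462, 0.182]
tool_rot: [-0.002, 3.14, 0.001]
ft_force: [0.4, 0.2, 0.6]
grip_width: 0.765
grip_force: 0.0
```

Call:
move_arm(increments="-15 -10 5 0 0 0 60; -20 -20 0 0 0 0 60; -15 -20 0 0 0 0 60; 0 -20 0 0 0 0 60; 0 -20 0 0 0 0 60; 0 -20 0 0 0 0 60; 0 0 0 0 0 0 60; 0 0 0 0 0 0 60")

```text
time: 26.02
position: [0.4182, -0.3574, 0.185]
tool_rot: [-0.003, -3.141, -0.001]
ft_force: [0.5, 0.0, -0.9]
grip_width: 0.768
grip_force: 0.0
```

```bash
python3 - <<'E'
from h import *
p=ctrl.get_image("scene"); C=cloud(p)
im=cv2.resize(p["frame"][100:250,80:340],None,fx=3,fy=3)
cv2.imwrite("pics/s4.png",im[...,::-1])
s=np.array([.470,-.246])
k=(p["depth"]>0)&(C[...,0]-s[0]>.038)&(C[...,0]-s[0]<.053)&(abs(C[...,1]-s[1])<.025)
Q=C[k]; print(len(Q),np.median(Q[:,2]))
p=ctrl.get_image("top"); C=cloud(p)
k=(p["depth"]>0)&(abs(C[...,0]-s[0])<.09)&(abs(C[...,1]-s[1])<.09)&(C[...,2]>.095)
Q=C[k]; print("cap",len(Q),np.median(Q,axis=0))
for r in ctrl.find_in("mixing_cup",p)[:1]+ctrl.find_in("toner",p)[:1]: print(r["centre"])
E
```

```text
110 0.017168700288823724
cap 2981 [ 0.42385509 -0.31708909  0.29719494]
[0.3416, 0.1665, 0.0298]
[0.6693, -0.044, 0.0875]
```

View pics/s4.png

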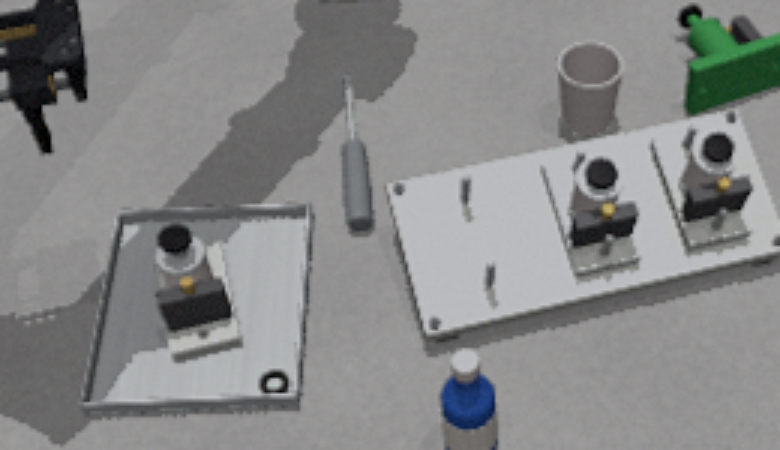

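The pump stands flat in the tray, base at (200,330) in the crop, with its plate top at 17 mm as it should be. The two good pumps are seated with plungers down, and the cup and toner have not moved.

```bash
python3 -c "
from h import *
print(ctrl.close_job())"
```

```text
the job is handed in; nothing more can be done
None
```

The sticking pump (dock's right-hand station, y = -105 mm) is off its pins and standing flat in the reject tray, the two good pumps are seated with plungers down, the cup and toner are where they were, and the job is handed in at about 26 s; no verdict was returned.

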